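# Bleed the coupler stand and hold the socket's valve face half open

### The arm

A 6-joint arm with a two-finger parallel gripper is mounted at the origin on the work surface. World frame = base frame: x ahead of the robot, y to its left, z up, the work surface at z = 0. Lengths are in m, angles in rad, forces in N, time in s.
With the tool pointing down it reaches from about 0.275 to 0.825 m from the base axis. Payload 5.2 kg.
Tool frame: the origin (TCP) lies between the finger pads, 19 mm behind the fingertips; this is the grasp point; z points along the fingers, y is the line along which they close (so a half turn about z gives the same grasp; the last joint's range is limited). The gripper opens to 93 mm and grips with 3 to 60 N. Pads are 15 mm wide; open, the fingers measure 128 mm over their backs; the gripper's body (75 mm by 188 mm) begins 65 mm behind the grasp point.
Start: joints at [0.913, 0.259, 1.535, -0, 1.348, -0.203], TCP at [0.242, 0.494, 0.237] pointing down, gripper open.
Joint ranges: [-3.14, 3.14], [-0.91, 2.08], [0.19, 2.58], [-1.22, 4.36], [0.22, 2.71], [-3.12, 3.12]. Speed limits (rad/s): [2.57, 2.57, 3.14, 3.14, 3.14, 3.14].

### API

Orientations are given as a unit quaternion [w, x, y, z].
In Python, from rig import * gives the robot as it stands.
- The arm moves only by the shell command python3 -m creep 'ROWS' [FORCE]. ROWS is JSON, one flat list of numbers, 7 for each row, row after row: the shift along the tool's x, y, z normalised to -1 to 1, where 1 is 0.02 m, then the turn, a rotation vector about the tool's x, y, z normalised to -1 to 1, where 1 is 90 degrees, then the opening, from 0 (shut) to 1 (fully open). A call has exactly 8 rows; each row shifts and turns the commanded pose from where the row before left it, along the tool's axes as they then stand; what a row does not reach is not made up. A row lasts 1/12 s, in which the tool goes at most 41.7 mm and 7.16 degrees, less where a joint would pass 70% of its speed; a pose out of reach is approached as far as the arm can. A call with a number of a shift or a turn outside -1 to 1 is refused whole. A call with a gripper value outside its range is refused whole. The fingers move at their own pace and stop on an object; FORCE is the grip in N (left out, the last holds). Time passes only in rows, so rows that do not move let the fingers close, or fill a call up. It gives the time, the measured TCP pose, the force, the opening and the grip force at its end, in the units of the state.
- state(): the state, without advancing time (a new reading comes with each control period).
- capture(name): name is "scene" or "top" or "wrist"; returns a dict with "image" (384x512x3 uint8, blue, green, red), "range_z" (384x512 float32, m along the optical axis (not along the pixel's ray), 0 where there is no reading), "mtx" (3x3 intrinsics, pixels), "pose" (4x4, takes a point from camera to world coordinates); the wrist camera has in their place "tool_from_camera" (4x4, takes a point from camera to tool coordinates, whose origin is the TCP and whose axes are the flange's). Camera axes: x right, y down, z forward; pixel columns grow to the right and rows downward; lengths in m; the calibration is good to about 2 mm. A picture is of the moment at which its call begins: read the wrist's pose just before it.
- hand_in(): hands the job in; it is judged then, once.
The state is a dict: "time_s": time; "joint_positions": joint angles; "joint_velocities": joint speeds; "effort": joint torques, N m; "position": TCP position; "eef_rot": TCP orientation; "ft_force": force on the tool from outside, world axes, zero at the start; "moment": the same for the moment, N m; "opening": finger opening in m; "finger_force": force on a finger pad.
Only numpy, scipy, OpenCV 4.12 (cv2) and the standard library are available. Lean on these libraries where they do the work, as an engineer would, in place of code of your own. Each camera call takes 0.05 s, during which the arm holds its last target. There are 200 camera calls.

### The job

Bleed the coupler stand: twist the spring-return bleed knob clockwise all the way to its stop, then let go so that it springs back. Then take the brass plug from its wooden block and, nose down, press the spring-loaded face of the larger socket about half way in (about 7 mm, and never down to the bottom), using only the plug on it, never bare fingers. Finish holding it there, plug upright in the gripper and face still half way in; do not push in the small socket's face, and leave the ring, the sleeve and the male tip where they stand.

Things in the scene. Friction and masses are not known exactly. Their poses are not given: they have to be found in the camera images.
- stand: Fixed slotted wooden stand, 100 x 300 mm (x by y), top board 55 mm above the bench, slots open to its -x side. Origin: centre of its underside; z up. In its frame the two sockets stand at x = 0, y = 0 and y = +95 mm (either socket in either slot); the bleed knob is at x = 0, y = -100 mm.
- bleed_knob (a joint): Angle of the bleed knob, rad: 0 at rest, grows clockwise seen from above, stop at 1.1. A spring returns it to 0 when released (0.035 N m at rest to 0.11 N m at the stop).
- bleed_knob_grip (a point): Where to grip the bleed knob (TCP here): on its vertical axis, 92 mm above the bench. Knob: black upright bar 42 mm long, 12 mm thick, on a 38 mm steel disc; bar top 101 mm, disc top 71 mm above the bench. x of the point runs along the bar, y across it (fingers close along y), z up; it turns with the knob and at rest is aligned with the stand.
- brass_plug: Loose brass plug, 62 mm long, about 0.2 kg, standing nose down in the plug block's hole, flange on the block's top. Origin: tip of its nose (lowest point); z up along its axis. Nose 16 mm diameter, 20 mm long; flange 30 mm diameter from 20 to 25 mm; round grip 26 mm diameter from 25 to 62 mm. A good TCP height to grasp from above: 48 mm over the origin.
- plug_block: Fixed wooden block 90 x 90 x 30 mm with a 21 mm through hole at its centre, in which the plug stands. Origin: centre of its underside; z up.
- large_socket_face (a point): Centre of the flat spring-loaded face (poppet) of the larger socket, pointing up; moves down with it. Nickel-plated round socket with a ribbed sleeve, 52 mm outer diameter, fixed in the stand; the face is a 32 mm disc in a 34 mm bore, at rest flush with the rim, 91 mm above the bench.
- large_socket_poppet (a joint): Travel of the larger socket's face, m: 0 at rest, grows as it is pressed down, bottom at 0.014; half way is 0.007. Spring: 4 N to start, 10 N at half way, 17 N at the bottom.
- small_socket_face (a point): Centre of the flat face of the smaller socket (38 mm outer diameter with a six-sided foot 10 mm high), 83 mm above the bench. Not to be pressed.
- small_socket_poppet (a joint): Travel of the smaller socket's face, m: 0 at rest. Leave at 0.
- bushing_ring: Loose heavy steel bushing ring, 60 mm outside, 36 mm bore, 28 mm high. Origin: centre of its underside. Leave alone.
- nylon_sleeve: Loose black nylon sleeve (tube), 40 mm diameter, 45 mm high, standing upright. Origin: centre of its underside. Leave alone.
- male_tip: Loose steel male coupler tip, 40 mm diameter foot, 43 mm high. Origin: centre of its underside. Leave alone.
There are look-alikes about, which are no part of the job. Several things have the shape of the brass_plug; the one meant has the colours described above. Several things have the shape of the plug_block; the one meant has the colours described above.

How it is judged:
By the outcome, as a careful person would: the job done as asked, in the order asked, and still so for the second after the job is handed in, while the arm keeps its last pose, push and grip.
It also fails if it takes over 59 s, if anything falls off the work surface, if the arm or the gripper's body presses on something with over 40 N, if the wrist force passes 120 N, or if a joint passes its speed limit or range.

## Working session

There is one attempt and no reset: what is moved stays moved. The work goes in short steps, Python scripts to look and compute and a shell command to move; the robot and the scene stay as the last step left them, time stands still between calls to the robot, and variables do not carry over. Pictures are saved under pics/ and viewed, at most 10 in all, crops included, and the job is handed in when it is done.

```bash
mkdir -p pics; ls
python3 - <<'E'
from rig import *
import cv2,numpy as np
print(state())
for n in("scene","top"):
    c=capture(n); cv2.imwrite(f"pics/{n}0.png",c["image"]); np.savez(f"{n}0.npz",**{k:v for k,v in c.items()})
    print(n,c["mtx"].round(1).tolist(),c["pose"].round(3).tolist())
E
```

```text
pics
{'time_s': 0.0, 'joint_positions': array([ 9.13199995e-01,  2.59325106e-01,  1.53607148e+00, -3.35161366e-05,
        1.34799478e+00, -2.02821423e-01]), 'joint_velocities': array([ 1.40688179e-03, -5.90399860e-05,  1.01591555e-03, -2.86724922e-04,
       -1.25580744e-03,  1.90340114e-03]), 'effort': array([ 9.31003960e-04, -4.37309110e+01, -2.84002894e+01,  7.20843603e-02,
        4.11744264e-02, -1.16290953e-04]), 'position': array([0.2412741 , 0.49368506, 0.23663197]), 'eef_rot': array([-3.60234592e-04,  2.25429287e-01,  9.74259117e-01, -8.24220737e-04]), 'ft_force': array([-0.15285179,  0.48281977,  0.21180138]), 'moment': array([-0.0007128 ,  0.059227  , -0.03332026]), 'finger_force': 0.0, 'opening': 0.09315639698025382}
scene [[376.9, 0.0, 255.5], [0.0, 376.9, 194.5], [0.0, 0.0, 1.0]] [[-0.06, 0.656, -0.752, 1.202], [0.998, 0.033, -0.05, -0.008], [-0.008, -0.754, -0.657, 0.62], [0.0, 0.0, 0.0, 1.0]]
top [[389.2, 0.0, 245.3], [0.0, 389.2, 193.2], [0.0, 0.0, 1.0]] [[-0.025, -0.996, 0.08, 0.477], [-0.999, 0.027, 0.025, -0.059], [-0.027, -0.079, -0.996, 0.993], [0.0, 0.0, 0.0, 1.0]]
```

View pics/top0.png

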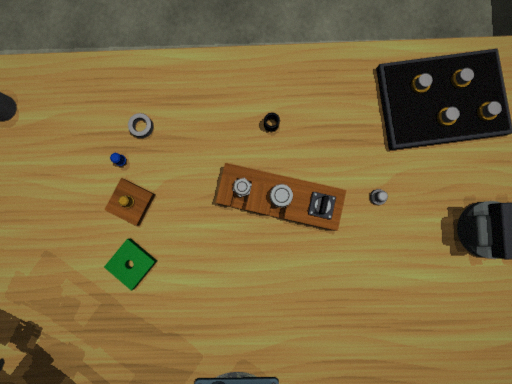

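View pics/scene0.png

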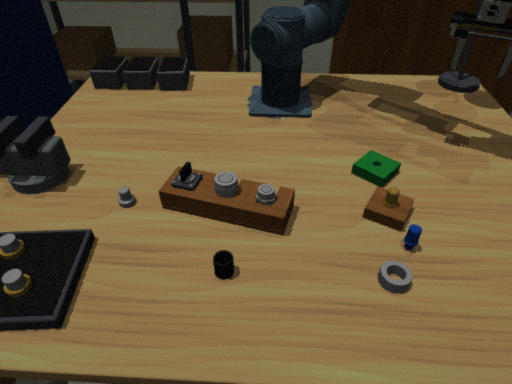

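The top view shows the small socket at (242,186), the large socket at (281,195), the knob at (322,205), and the brass plug in its wooden block at (125,201). The blue plug at (118,160) and the green block are look-alikes. In the scene view the same things are at (266,192), (227,183), (186,178) and (392,196).

```bash
cat > h.py <<'E'
import numpy as np,cv2
def pts(c):
    v,u=np.mgrid[0:384,0:512]; z=c["range_z"]; K=c["mtx"]
    p=np.stack([(u-K[0,2])/K[0,0]*z,(v-K[1,2])/K[1,1]*z,z],-1)
    w=p@c["pose"][:3,:3].T+c["pose"][:3,3]; w[z<=0]=np.nan; return w
def ray(c,uv,h):
    K=c["mtx"];d=c["pose"][:3,:3]@np.array([(uv[0]-K[0,2])/K[0,0],(uv[1]-K[1,2])/K[1,1],1]);o=c["pose"][:3,3]
    return o+d*(h-o[2])/d[2]
E
python3 - <<'E'
from h import *
T=np.load("top0.npz");S=np.load("scene0.npz")
for n,c,rois in(("top",T,dict(small=(242,186),large=(281,195),knob=(322,205),plug=(125,201),tip=(379,197),blue=(118,160))),("scene",S,dict(small=(266,188),large=(227,178),knob=(186,172),plug=(392,192)))):
    w=pts(c)
    for k,(u,v) in rois.items():
        q=w[v-14:v+15,u-14:u+15].copy(); z=q[...,2]
        h=np.nanpercentile(z,98); m=z>h-.006
        mm,(vv,uu)=m,np.nonzero(m)
        x=q[m]; print(n,k,"top",h.round(4),m.sum(),"mean",x.mean(0).round(4),"mid",((x.min(0)+x.max(0))/2).round(4),"ext",np.ptp(x,axis=0).round(3))
    if n=="top":
        # stand board
        q=w.reshape(-1,3); m=(abs(w[...,2]-.055)<.006); m[:150]=0;m[245:]=0;m[:,:205]=0;m[:,355:]=0
        print("stand",cv2.minAreaRect((w[m][:,:2]*1000).astype(np.float32)))
        m=(abs(w[...,2]-.030)<.006); m[:175]=0;m[230:]=0;m[:,:100]=0;m[:,160:]=0
        print("block",cv2.minAreaRect((w[m][:,:2]*1000).astype(np.float32)))
        print("bench",np.nanmedian(w[280:330,250:400,2]))
def show(c,b,f): 
    u0,v0,u1,v1=b; return cv2.resize(c["image"][v0:v1,u0:u1],None,fx=f,fy=f,interpolation=cv2.INTER_CUBIC)
a=show(T,(210,160,350,235),5);b=show(T,(100,145,160,220),5)
cv2.imwrite("pics/c1.png",cv2.hconcat([cv2.resize(a,(560,300)),cv2.resize(b,(240,300))]))
E
```

```text
top small top 0.0861 187 mean [ 0.5664 -0.0287  0.0839] mid [ 0.5663 -0.0281  0.0839] ext [0.036 0.035 0.007]
top large top 0.0943 361 mean [ 0.5422 -0.1202  0.0919] mid [ 0.542  -0.1206  0.0924] ext [0.049 0.049 0.008]
top knob top 0.1032 94 mean [ 0.5177 -0.2169  0.1015] mid [ 0.518  -0.2172  0.1013] ext [0.039 0.018 0.007]
top plug top 0.0732 86 mean [0.5415 0.2557 0.0718] mid [0.5417 0.2569 0.0713] ext [0.022 0.024 0.008]
top tip top 0.045 85 mean [ 0.5376 -0.3677  0.0433] mid [ 0.5376 -0.3678  0.0433] ext [0.025 0.024 0.008]
top blue top 0.0633 84 mean [0.6476 0.2799 0.0616] mid [0.6482 0.2802 0.0621] ext [0.023 0.025 0.01 ]
stand ((542.930908203125, -120.81439208984375), (300.255615234375, 100.31942749023438), 75.53678131103516)
block ((541.5562133789062, 257.2056579589844), (91.5089111328125, 90.2452621459961), 62.070335388183594)
bench 0.001204005553479215
scene small top 0.0848 167 mean [ 0.5693 -0.0267  0.0833] mid [ 0.5682 -0.0264  0.0831] ext [0.037 0.036 0.008]
scene large top 0.0929 287 mean [ 0.5458 -0.1186  0.0914] mid [ 0.5428 -0.1191  0.0904] ext [0.053 0.05  0.007]
scene knob top 0.1021 76 mean [ 0.5212 -0.2147  0.1007] mid [ 0.5185 -0.2152  0.0999] ext [0.041 0.019 0.008]
scene plug top 0.0728 78 mean [0.5449 0.2577 0.071 ] mid [0.5438 0.2588 0.0706] ext [0.024 0.024 0.007]
```

View pics/c1.png

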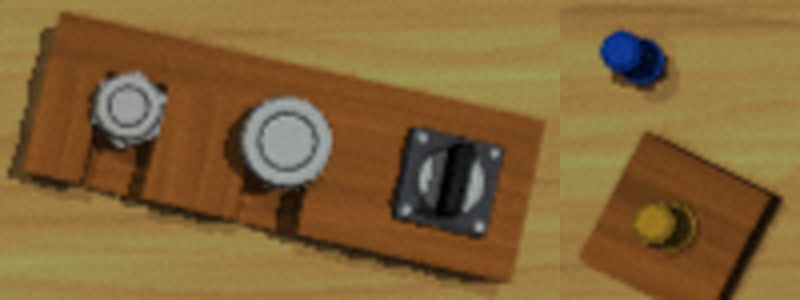

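The crop confirms it: the knob bar lies across the stand, the large socket is in the middle, and the small one has a hexagonal foot. The stand's yaw is about -14.5°. I'll turn the tool by -11.5° and move above the knob.

```bash
cat >> h.py <<'E'
def go(s,x,y,z,ya=None):
    from scipy.spatial.transform import Rotation as R
    q=s["eef_rot"];r=R.from_quat([q[1],q[2],q[3],q[0]]);M=r.as_matrix()
    a=np.degrees(np.arctan2(M[1,1],M[0,1]))
    d=M.T@(np.array([x,y,z])-s["position"])
    print("pos",s["position"].round(4),"yang",a.round(2),"tilt",M[:,2].round(4),"shift rows(20mm)",(d/.02).round(3),"turn90 z",None if ya is None else round(-(ya-a)/90,4),"F",s["ft_force"].round(2),"Mz",s["moment"].round(3),"op",round(s["opening"],4),"ff",round(s["finger_force"],2),"t",s["time_s"])
E
python3 -m creep '[0,0,0,0,0,-0.064,1, 0,0,0,0,0,-0.064,1, -0.72,-1,0,0,0,0,1, -0.72,-1,0,0,0,0,1, -0.72,-1,0,0,0,0,1, -0.72,-1,0,0,0,0,1, -0.72,-1,0,0,0,0,1, -0.72,-1,0,0,0,0,1]' 40
python3 -m creep '[-0.72,-1,0,0,0,0,1, -0.72,-1,0,0,0,0,1, -0.72,-1,0,0,0,0,1, -0.72,-1,0,0,0,0,1, -0.72,-1,0,0,0,0,1, -0.72,-1,0,0,0,0,1, -0.72,-1,0,0,0,0,1, -0.72,-1,0,0,0,0,1]'
python3 -c "
from h import *;from rig import *
go(state(),.519,-.216,.2,75.5)"
```

```text
time_s: 0.77
position: [0.295, 0.355, 0.2371]
eef_rot: [-0.0, 0.126, 0.992, -0.0]
ft_force: [-0.3, 0.3, 0.1]
opening: 0.093
finger_force: 0.0
time_s: 1.43
position: [0.3664, 0.1713, 0.2372]
eef_rot: [-0.0, 0.126, 0.992, -0.0]
ft_force: [0.9, -0.3, 0.5]
opening: 0.0931
finger_force: 0.0
pos [0.3664 0.1713 0.2372] yang 75.47 tilt [-4.e-04 -1.e-04 -1.e+00] shift rows(20mm) [-12.247 -16.83    1.86 ] turn90 z -0.0004 F [ 0.88 -0.32  0.51] Mz [ 0.039 -0.039 -0.009] op 0.0931 ff 0.0 t 1.4333
```

```bash
python3 -m creep '[-0.72,-1,0,0,0,0,1, -0.72,-1,0,0,0,0,1, -0.72,-1,0,0,0,0,1, -0.72,-1,0,0,0,0,1, -0.72,-1,0,0,0,0,1, -0.72,-1,0,0,0,0,1, -0.72,-1,0,0,0,0,1, -0.72,-1,0,0,0,0,1]' >/dev/null
python3 -m creep '[-0.72,-1,0,0,0,0,1, -0.72,-1,0,0,0,0,1, -0.72,-1,0,0,0,0,1, -0.72,-1,0,0,0,0,1, -0.72,-1,0,0,0,0,1, -0.72,-1,0,0,0,0,1, -0.72,-1,0,0,0,0,1, 0,0,0,0,0,0,0.55]' >/dev/null
python3 -m creep '[0,0,0,0,0,0,0.55,0,0,0,0,0,0,0.55,0,0,0,0,0,0,0.55,0,0,0,0,0,0,0.55,0,0,0,0,0,0,0.55,0,0,0,0,0,0,0.55,0,0,0,0,0,0,0.55,0,0,0,0,0,0,0.55]' >/dev/null
python3 - <<'E'
from h import *;from rig import *
from scipy.spatial.transform import Rotation as R
s=state();go(s,.519,-.216,.2,75.5)
c=capture("wrist");cv2.imwrite("pics/w1.png",c["image"])
q=s["eef_rot"];W=np.eye(4);W[:3,:3]=R.from_quat([q[1],q[2],q[3],q[0]]).as_matrix();W[:3,3]=s["position"]
c["pose"]=W@c["tool_from_camera"];np.savez("w1.npz",**c)
w=pts(c);
# bar: dark, z>.09
m=(w[...,2]>.088)&(w[...,2]<.11)
n,l,st,ce=cv2.connectedComponentsWithStats(m.astype(np.uint8))
for i in range(1,n):
    if st[i,4]>200:
        x=w[l==i];print(st[i],x.mean(0).round(4),cv2.minAreaRect((x[:,:2]*1000).astype(np.float32)), np.median(x[:,2]))
E
```

```text
pos [ 0.5002 -0.1719  0.2376] yang 75.48 tilt [ 2.e-04 -1.e-04 -1.e+00] shift rows(20mm) [-1.461 -1.9    1.881] turn90 z -0.0002 F [ 0.5  -0.26  0.44] Mz [-0.032  0.034 -0.004] op 0.0515 ff 0.0 t 3.4333
[ 287  189   46   41 1374] [ 0.5402 -0.1172  0.0914] ((540.4036254882812, -117.15225219726562), (50.69533157348633, 46.0815315246582), 72.7483139038086) 0.09151243368922549
[214 194  13  39 447] [ 0.5162 -0.2135  0.1   ] ((517.6770629882812, -214.54214477539062), (12.032219886779785, 41.490760803222656), 75.63727569580078) 0.10090370287172828
```

View pics/w1.png

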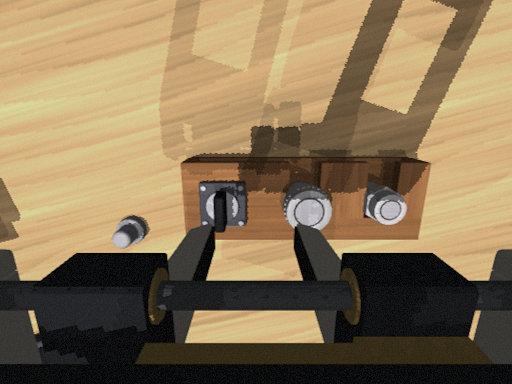

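The wrist view shows the knob bar at (220,210), the large socket at (309,209) and the small one at (388,205). The wrist fit puts the knob at (0.518, -0.2145), which agrees with the fixed cameras. Descending.

```bash
python3 -m creep '[-0.705,-0.945,0,0,0,0,0.55,-0.705,-0.945,0,0,0,0,0.55,0,0,1,0,0,0,0.55,0,0,1,0,0,0,0.55,0,0,1,0,0,0,0.55,0,0,1,0,0,0,0.55,0,0,1,0,0,0,0.55,0,0,0,0,0,0,0.55]' >/dev/null
python3 - <<'E'
from h import *;from rig import *
go(state(),.518,-.2155,.094,75.5)
E
```

```text
pos [ 0.5158 -0.2144  0.1335] yang 75.44 tilt [-0.0061  0.0041 -1.    ] shift rows(20mm) [-0.135 -0.029  1.975] turn90 z -0.0006 F [-0.68  0.16 -0.56] Mz [0.07  0.064 0.017] op 0.0516 ff 0.0 t 4.15
```

```bash
python3 -m creep '[0,0,0.7,0,0,0,0.55,0,0,0.7,0,0,0,0.55,0,0,0.5,0,0,0,0.55,0,0,0,0,0,0,0.55,0,0,0,0,0,0,0.55,0,0,0,0,0,0,0.3,0,0,0,0,0,0,0.25,0,0,0,0,0,0,0.25]' >/dev/null
python3 - <<'E'
from h import *;from rig import *
go(state(),.518,-.2155,.094,75.5)
E
```

```text
pos [ 0.5185 -0.2161  0.1004] yang 75.46 tilt [ 1.3e-03 -9.0e-04 -1.0e+00] shift rows(20mm) [0.034 0.024 0.319] turn90 z -0.0004 F [-0.61  0.45 -0.88] Mz [ 0.006  0.046 -0.03 ] op 0.0357 ff 0.0 t 4.8167
```

```bash
python3 -m creep '[0,0,0.3,0,0,0,0.25,0,0,0,0,0,0,0.25,0,0,0,0,0,0,0.0,0,0,0,0,0,0,0,0,0,0,0,0,0,0,0,0,0,0,0,0,0,0,0,0,0,0,0,0,0,0,0,0,0,0,0]' 40 >/dev/null
python3 - <<'E'
from h import *;from rig import *
go(state(),.518,-.2155,.094,75.5)
E
```

```text
pos [ 0.5179 -0.2162  0.0934] yang 75.46 tilt [-3.e-04 -5.e-04 -1.e+00] shift rows(20mm) [ 0.002  0.035 -0.031] turn90 z -0.0004 F [-1.99 -4.4  -1.98] Mz [-0.484  0.206 -0.021] op 0.0118 ff 40.0 t 5.4833
```

```bash
python3 -m creep '[0,0,0,0,0,0.075,0,0,0,0,0,0,0.075,0,0,0,0,0,0,0.075,0,0,0,0,0,0,0.075,0,0,0,0,0,0,0.075,0,0,0,0,0,0,0.075,0,0,0,0,0,0,0.075,0,0,0,0,0,0,0,0]' >/dev/null
python3 -c "
from h import *;from rig import *
go(state(),.518,-.2155,.094,75.5-63.03)"
python3 -m creep '[0,0,0,0,0,0.05,0,0,0,0,0,0,0.05,0,0,0,0,0,0,0.05,0,0,0,0,0,0,0.02,0,0,0,0,0,0,0,0,0,0,0,0,0,0,0,0,0,0,0,0,0,0,0,0,0,0,0,0,0]' >/dev/null
python3 -c "
from h import *;from rig import *
go(state(),.518,-.2155,.094,75.5-63.03)"
```

```text
pos [ 0.518  -0.216   0.0934] yang 27.98 tilt [ 0.e+00 -3.e-04 -1.e+00] shift rows(20mm) [ 0.024  0.01  -0.03 ] turn90 z 0.1723 F [-0.38 -2.73 -2.72] Mz [-0.47   0.118  0.128] op 0.012 ff 40.0 t 6.15
pos [ 0.5181 -0.216   0.0934] yang 13.02 tilt [ 1.e-04 -3.e-04 -1.e+00] shift rows(20mm) [ 0.024 -0.001 -0.03 ] turn90 z 0.0061 F [-0.24 -3.01 -2.62] Mz [-0.591 -0.041  0.185] op 0.0113 ff 40.0 t 6.8167
```

```bash
python3 -m creep '[0,0,0,0,0,0.02,0,0,0,0,0,0,0.02,0,0,0,0,0,0,0,0,0,0,0,0,0,0,0,0,0,0,0,0,0,0,0,0,0,0,0,0,0,0,0,0,0,0,0,0,0,0,0,0,0,0,0]' >/dev/null
python3 -c "
from h import *;from rig import *
go(state(),.518,-.2155,.094,75.5-63.03)"
python3 -m creep '[0,0,0,0,0,0.02,0,0,0,0,0,0,0.02,0,0,0,0,0,0,0,0,0,0,0,0,0,0,0,0,0,0,0,0,0,0,0,0,0,0,0,0,0,0,0,0,0,0,0,0,0,0,0,0,0,0,0]' >/dev/null
python3 -c "
from h import *;from rig import *
go(state(),.518,-.2155,.094,75.5-63.03)"
```

```text
pos [ 0.5181 -0.2159  0.0934] yang 9.34 tilt [ 1.e-04 -2.e-04 -1.e+00] shift rows(20mm) [ 0.022 -0.002 -0.029] turn90 z -0.0348 F [ 0.88 -4.06 -3.39] Mz [-0.763 -0.139  0.687] op 0.0118 ff 40.73 t 7.4833
pos [ 0.518  -0.2157  0.0935] yang 5.73 tilt [ 0.e+00  1.e-04 -1.e+00] shift rows(20mm) [ 0.012 -0.001 -0.027] turn90 z -0.0749 F [ 0.51 -2.59 -3.67] Mz [-0.426 -0.13   0.721] op 0.0124 ff 42.11 t 8.15
```

Torque jumped at the stop, so it's reached. Now I'll release and lift straight up.

```bash
python3 -m creep '[0,0,0,0,0,0,1,0,0,0,0,0,0,1,0,0,0,0,0,0,1,0,0,0,0,0,0,1,0,0,0,0,0,0,1,0,0,0,0,0,0,1,0,0,0,0,0,0,1,0,0,0,0,0,0,1]' >/dev/null
python3 -m creep '[0,0,-0.5,0,0,0,1,0,0,-1,0,0,0,1,0,0,-1,0,0,0,1,0,0,-1,0,0,0,1,0,0,-1,0,0,0,1,0,0,-1,0,0,0,1,0,0,-0.5,0,0,0,1,0,0,0,0,0,0,1]' >/dev/null
python3 - <<'E'
from h import *;from rig import *
go(state(),.5425,.2575,.21,75.5)
for n in("top",):
    c=capture(n);w=pts(c)
    m=np.zeros((384,512),bool);m[180:235,295:350]=1
    m&=(w[...,2]>.09)&(w[...,2]<.115);x=w[m]
    print(m.sum(), cv2.minAreaRect((x[:,:2]*1000).astype(np.float32)) if m.sum()>5 else 0)
    cv2.imwrite("pics/t2.png",c["image"])
E
```

```text
pos [ 0.5193 -0.2164  0.2166] yang 5.72 tilt [ 0.0046 -0.0029 -1.    ] shift rows(20mm) [23.464  3.515  0.267] turn90 z -0.7753 F [ 0.54 -0.14 -0.11] Mz [-0.092  0.054 -0.003] op 0.0929 ff 0.0 t 9.4833
0 0
```

```bash
python3 -m creep '[0.98,0.146,0,0,0,0,0.6,0.98,0.146,0,0,0,0,0.6,0.98,0.146,0,0,0,0,0.6,0.98,0.146,0,0,0,0,0.6,0.98,0.146,0,0,0,0,0.6,0.98,0.146,0,0,0,0,0.6,0.98,0.146,0,0,0,0,0.6,0.98,0.146,0,0,0,0,0.6]' >/dev/null
python3 -m creep '[0.98,0.146,0,0,0,0,0.6,0.98,0.146,0,0,0,0,0.6,0.98,0.146,0,0,0,0,0.6,0.98,0.146,0,0,0,0,0.6,0.98,0.146,0,0,0,0,0.6,0.98,0.146,0,0,0,0,0.6,0.98,0.146,0,0,0,0,0.6,0.98,0.146,0,0,0,0,0.6]' >/dev/null
python3 -m creep '[0.98,0.146,0,0,0,0,0.6,0.98,0.146,0,0,0,0,0.6,0,0,0,0,0,0,0.6,0,0,0,0,0,0,0.6,0,0,0,0,0,0,0.6,0,0,0,0,0,0,0.6,0,0,0,0,0,0,0.6,0,0,0,0,0,0,0.6]' >/dev/null
python3 - <<'E'
from h import *;from rig import *
from scipy.spatial.transform import Rotation as R
s=state();go(s,.5425,.2575,.1,75.5)
c=capture("top");w=pts(c)
m=np.zeros((384,512),bool);m[180:235,295:350]=1
m&=(w[...,2]>.09)&(w[...,2]<.115);x=w[m]
print("knob",m.sum(), cv2.minAreaRect((x[:,:2]*1000).astype(np.float32)))
s=state();c=capture("wrist");cv2.imwrite("pics/w2.png",c["image"])
q=s["eef_rot"];W=np.eye(4);W[:3,:3]=R.from_quat([q[1],q[2],q[3],q[0]]).as_matrix();W[:3,3]=s["position"]
c["pose"]=W@c["tool_from_camera"]
w=pts(c); m=(w[...,2]>.064)&(w[...,2]<.08)
n,l,st,ce=cv2.connectedComponentsWithStats(m.astype(np.uint8))
for i in range(1,n):
    if st[i,4]>100:
        x=w[l==i];print(st[i],x.mean(0).round(4),((x.min(0)+x.max(0))/2).round(4),np.ptp(x,axis=0))
E
```

```text
pos [0.5352 0.1396 0.2134] yang 5.64 tilt [-2.e-04 -2.e-04 -1.e+00] shift rows(20mm) [5.83  0.942 5.666] turn90 z -0.7762 F [ 0.01 -0.22 -0.15] Mz [-0.058  0.105 -0.027] op 0.0559 ff 0.0 t 11.5333
knob 103 ((517.6329345703125, -217.18258666992188), (12.117463111877441, 40.55234146118164), 76.23634338378906)
[261  57  26  29 588] [0.5422 0.2588 0.0715] [0.5425 0.2592 0.0701] [0.02507499 0.0251346  0.00968032]
[249 311  35  13 178] [ 0.5647 -0.0163  0.0728] [ 0.5671 -0.0221  0.072 ] [0.04453864 0.02923814 0.01590063]
```

View pics/w2.png

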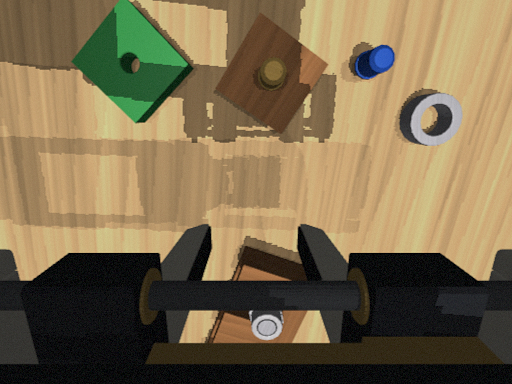

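The knob has sprung back (bar angle 76°, as at the start). The wrist view shows the brass plug at (273,72), which gives (0.5425, 0.258). Its top is at 0.0715, so the grasp TCP height is about 0.058.

```bash
python3 -m creep '[0.98,0.16,0,0,0,0,0.6,0.98,0.16,0,0,0,0,0.6,0.98,0.16,0,0,0,0,0.6,0.98,0.16,0,0,0,0,0.6,0.98,0.16,0,0,0,0,0.6,0.98,0.16,0,0,0,0,0.6,0,0,0.7,0,0,0,0.6,0,0,0.7,0,0,0,0.6]' >/dev/null
python3 -m creep '[0,0,0.8,0,0,0,0.6,0,0,0.8,0,0,0,0.6,0,0,0.8,0,0,0,0.6,0,0,0.8,0,0,0,0.6,0,0,0.5,0,0,0,0.6,0,0,0,0,0,0,0.6,0,0,0,0,0,0,0.6,0,0,0,0,0,0,0.6]' >/dev/null
python3 -c "
from h import *;from rig import *
go(state(),.5425,.258,.058,5.6)"
```

```text
pos [0.5434 0.2595 0.1124] yang 5.7 tilt [ 1.5e-03  4.0e-04 -1.0e+00] shift rows(20mm) [-0.07  -0.054  2.721] turn90 z 0.0011 F [-0.19 -0.67  0.9 ] Mz [-0.053  0.055 -0.016] op 0.0556 ff 0.0 t 12.9667
```

```bash
python3 -m creep '[-0.07,-0.05,0.7,0,0,0,0.6,0,0,0.7,0,0,0,0.6,0,0,0.7,0,0,0,0.6,0,0,0.3,0,0,0,0.6,0,0,0.2,0,0,0,0.6,0,0,0,0,0,0,0.6,0,0,0,0,0,0,0.6,0,0,0,0,0,0,0.6]' >/dev/null
python3 -c "
from h import *;from rig import *
go(state(),.5425,.258,.058,5.6)"
```

```text
pos [0.5425 0.2581 0.0605] yang 5.72 tilt [ 1.8e-03  5.0e-04 -1.0e+00] shift rows(20mm) [-0.007 -0.001  0.124] turn90 z 0.0013 F [ 0.27  0.36 -0.17] Mz [-0.131  0.05   0.001] op 0.0559 ff 0.0 t 13.6333
```

```bash
python3 -m creep '[0,0,0.12,0,0,0,0.6,0,0,0,0,0,0,0.6,0,0,0,0,0,0,0,0,0,0,0,0,0,0,0,0,0,0,0,0,0,0,0,0,0,0,0,0,0,0,0,0,0,0,0,0,0,0,0,0,0,0,0]' 45 >/dev/null
python3 -c "
from h import *;from rig import *
go(state(),.5425,.258,.058,5.6)"
python3 -m creep '[0,0,-0.3,0,0,0,0,0,0,-0.8,0,0,0,0,0,0,-1,0,0,0,0,0,0,-1,0,0,0,0,0,0,-1,0,0,0,0,0,0,-1,0,0,0,0,0,0,-1,0,0,0,0,0,0,0,0,0,0,0]' >/dev/null
python3 - <<'E'
from h import *;from rig import *
s=state();go(s,.543,-.1195,.18,5.6)
c=capture("wrist");cv2.imwrite("pics/w3.png",c["image"])
E
```

```text
pos [0.5425 0.2581 0.0605] yang 5.72 tilt [ 1.8e-03  5.0e-04 -1.0e+00] shift rows(20mm) [-0.007 -0.001  0.124] turn90 z 0.0013 F [ 0.27  0.36 -0.17] Mz [-0.131  0.05   0.001] op 0.0559 ff 0.0 t 13.6333
pos [0.5443 0.2587 0.1871] yang 5.72 tilt [ 0.0089  0.0024 -1.    ] shift rows(20mm) [-18.809  -1.951   0.31 ] turn90 z 0.0013 F [0.41 0.1  0.77] Mz [-0.021  0.01   0.007] op 0.0071 ff 0.0 t 14.3$: bad value
```

View pics/w3.png

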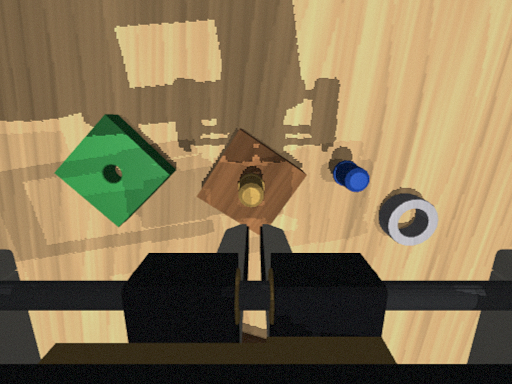

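My closing call was refused because it had one number too many, so the arm lifted without the plug. The plug still stands in its block at (250,188). I'll reopen, move back over it and re-measure.

```bash
python3 -m creep '[0,0,0,0,0,0,0.6,0,0,0,0,0,0,0.6,0,0,0,0,0,0,0.6,0,0,0,0,0,0,0.6,0,0,0,0,0,0,0.6,0,0,0,0,0,0,0.6,0,0,0,0,0,0,0.6,0,0,0,0,0,0,0.6]' 45 >/dev/null
python3 - <<'E'
from h import *;from rig import *
from scipy.spatial.transform import Rotation as R
s=state();go(s,.5425,.258,.058,5.6)
c=capture("wrist")
q=s["eef_rot"];W=np.eye(4);W[:3,:3]=R.from_quat([q[1],q[2],q[3],q[0]]).as_matrix();W[:3,3]=s["position"]
c["pose"]=W@c["tool_from_camera"]
w=pts(c); m=(w[...,2]>.064)&(w[...,2]<.09)
n,l,st,ce=cv2.connectedComponentsWithStats(m.astype(np.uint8))
for i in range(1,n):
    if st[i,4]>100:
        x=w[l==i];print(st[i],x.mean(0).round(4),((x.min(0)+x.max(0))/2).round(4),np.ptp(x,axis=0))
E
```

```text
pos [0.5417 0.2579 0.1813] yang 5.71 tilt [-3.e-04 -1.e-04 -1.e+00] shift rows(20mm) [4.000e-03 4.100e-02 6.164e+00] turn90 z 0.0012 F [-1.   -0.14 -0.18] Mz [-0.067  0.09  -0.046] op 0.052 ff 0.0 t 15.0167
[242 182  26  27 535] [0.5421 0.2608 0.071 ] [0.542  0.2595 0.0691] [0.02502277 0.02563466 0.01009099]
```

```bash
python3 -m creep '[0.03,0.04,0.7,0,0,0,0.6,0,0,0.8,0,0,0,0.6,0,0,0.8,0,0,0,0.6,0,0,0.8,0,0,0,0.6,0,0,0.8,0,0,0,0.6,0,0,0.8,0,0,0,0.6,0,0,0.8,0,0,0,0.6,0,0,0.4,0,0,0,0.6]' >/dev/null
python3 -m creep '[0,0,0.2,0,0,0,0.6,0,0,0,0,0,0,0.6,0,0,0,0,0,0,0.6,0,0,0,0,0,0,0.6,0,0,0,0,0,0,0.6,0,0,0,0,0,0,0.6,0,0,0,0,0,0,0.6,0,0,0,0,0,0,0.6]' >/dev/null
python3 -c "
from h import *;from rig import *
go(state(),.5425,.2585,.058,5.6)"
```

```text
pos [0.5427 0.2587 0.0598] yang 5.72 tilt [ 6.e-04  2.e-04 -1.e+00] shift rows(20mm) [-0.007 -0.009  0.092] turn90 z 0.0013 F [-0.1   0.33  0.05] Mz [-0.102  0.069 -0.009] op 0.0554 ff 0.0 t 16.4
```

```bash
python3 -m creep '[0,0,0.08,0,0,0,0.6,0,0,0,0,0,0,0.2,0,0,0,0,0,0,0,0,0,0,0,0,0,0,0,0,0,0,0,0,0,0,0,0,0,0,0,0,0,0,0,0,0,0,0,0,0,0,0,0,0,0]' 45 | tail -2
python3 -c "
from h import *;from rig import *
go(state(),.5425,.2585,.058,5.6)"
```

```text
opening: 0.0254
finger_force: 45.0
pos [0.5424 0.2586 0.0578] yang 5.71 tilt [-1.e-04 -0.e+00 -1.e+00] shift rows(20mm) [-0.003  0.003 -0.009] turn90 z 0.0012 F [-0.18 -0.33  0.48] Mz [-0.113  0.024 -0.028] op 0.0254 ff 45.0 t 17.0667
```

```bash
python3 -m creep '[0,0,-0.3,0,0,0,0,0,0,-0.8,0,0,0,0,0,0,-1,0,0,0,0,0,0,-1,0,0,0,0,0,0,-1,0,0,0,0,0,0,-1,0,0,0,0,0,0,-1,0,0,0,0,0,0,-1,0,0,0,0]' | tail -2
python3 - <<'E'
from h import *;from rig import *
go(state(),.543,-.1192,.18,5.6)
c=capture("scene");w=pts(c)
cv2.imwrite("pics/s4.png",c["image"])
E
```

```text
opening: 0.0252
finger_force: 45.0
pos [0.5421 0.2585 0.201 ] yang 5.71 tilt [-4.e-04 -2.e-04 -1.e+00] shift rows(20mm) [-18.794  -1.835   1.052] turn90 z 0.0013 F [ 0.04  0.42 -2.21] Mz [-0.023  0.083 -0.017] op 0.0252 ff 45.0 t 17.7333
```

View pics/s4.png

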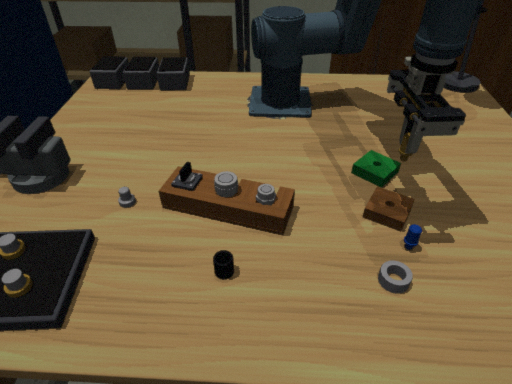

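The plug is out of its block and hangs in the gripper at (405,150), and F_z ≈ -2.2 N matches its weight. Now to the large socket.

```bash
python3 -m creep '[-0.94,-0.092,0,0,0,0,0,-0.94,-0.092,0,0,0,0,0,-0.94,-0.092,0,0,0,0,0,-0.94,-0.092,0,0,0,0,0,-0.94,-0.092,0,0,0,0,0,-0.94,-0.092,0,0,0,0,0,-0.94,-0.092,0,0,0,0,0,-0.94,-0.092,0,0,0,0,0]' | tail -2
python3 -m creep '[-0.94,-0.092,0,0,0,0,0,-0.94,-0.092,0,0,0,0,0,-0.94,-0.092,0,0,0,0,0,-0.94,-0.092,0,0,0,0,0,-0.94,-0.092,0,0,0,0,0,-0.94,-0.092,0,0,0,0,0,-0.94,-0.092,0,0,0,0,0,-0.94,-0.092,0,0,0,0,0]' | tail -2
python3 -m creep '[-0.94,-0.092,0,0,0,0,0,-0.94,-0.092,0,0,0,0,0,-0.94,-0.092,0,0,0,0,0,-0.94,-0.092,0,0,0,0,0,0,0,0,0,0,0,0,0,0,0,0,0,0,0,0,0,0,0,0,0,0,0,0,0,0,0,0,0]' | tail -2
python3 - <<'E'
from h import *;from rig import *
go(state(),.543,-.1192,.15,5.6)
E
```

```text
opening: 0.0251
finger_force: 45.0
opening: 0.0251
finger_force: 45.0
opening: 0.0251
finger_force: 45.0
pos [ 0.5431 -0.1182  0.1996] yang 5.75 tilt [-6.e-04  7.e-04 -1.e+00] shift rows(20mm) [-0.051 -0.007  2.479] turn90 z 0.0017 F [-0.32  0.23 -2.5 ] Mz [-0.003  0.122  0.036] op 0.0251 ff 45.0 t 19.7833
```

```bash
python3 -m creep '[-0.05,0,0.5,0,0,0,0,0,0,0.7,0,0,0,0,0,0,0.7,0,0,0,0,0,0,0.5,0,0,0,0,0,0,0.2,0,0,0,0,0,0,0,0,0,0,0,0,0,0,0,0,0,0,0,0,0,0,0,0,0]' | tail -2
python3 - <<'E'
from h import *;from rig import *
go(state(),.543,-.1192,.14,5.6)
c=capture("scene");i=c["image"][110:210,160:320]
cv2.imwrite("pics/s5.png",cv2.resize(i,None,fx=5,fy=5,interpolation=cv2.INTER_CUBIC))
E
```

```text
opening: 0.0252
finger_force: 45.0
pos [ 0.544  -0.1203  0.1486] yang 5.73 tilt [ 1.3e-03 -5.0e-04 -1.0e+00] shift rows(20mm) [ 0.06  -0.043  0.428] turn90 z 0.0014 F [ 0.66 -0.24 -1.59] Mz [-0.047  0.024  0.019] op 0.0252 ff 45.0 t 20.45
```

View pics/s5.png

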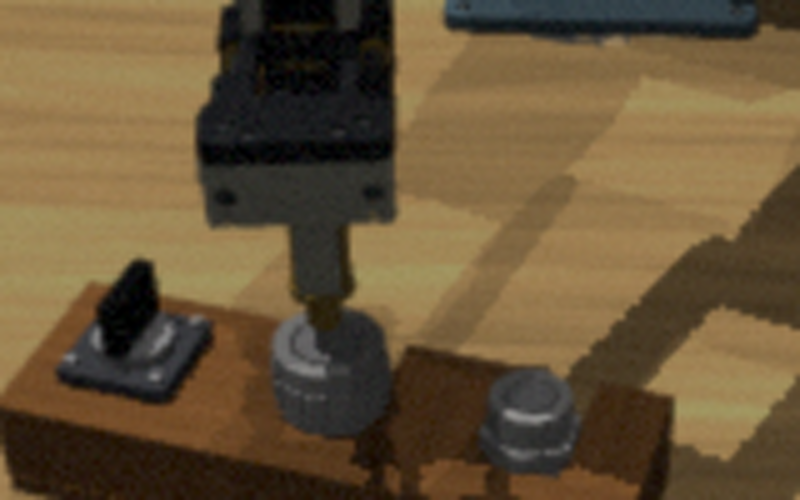

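The nose at (325,320) is centred over the large socket's face. I'll descend in small steps and watch the force.

```bash
python3 -m creep '[0,0,0.1,0,0,0,0,0,0,0.1,0,0,0,0,0,0,0.1,0,0,0,0,0,0,0,0,0,0,0,0,0,0,0,0,0,0,0,0,0,0,0,0,0,0,0,0,0,0,0,0,0,0,0,0,0,0,0]' | tail -4
python3 -c "
from h import *;from rig import *
go(state(),.543,-.1192,.132,5.6)"
python3 -m creep '[0,0,0.1,0,0,0,0,0,0,0.1,0,0,0,0,0,0,0,0,0,0,0,0,0,0,0,0,0,0,0,0,0,0,0,0,0,0,0,0,0,0,0,0,0,0,0,0,0,0,0,0,0,0,0,0,0,0]' | tail -4
python3 -c "
from h import *;from rig import *
go(state(),.543,-.1192,.132,5.6)"
```

```text
eef_rot: [0.0, 0.671, 0.741, 0.0]
ft_force: [0.3, 0.1, -1.5]
opening: 0.0252
finger_force: 45.0
pos [ 0.5435 -0.1203  0.1419] yang 5.71 tilt [ 2.e-04 -1.e-04 -1.e+00] shift rows(20mm) [ 0.055 -0.019  0.496] turn90 z 0.0012 F [ 0.33  0.06 -1.5 ] Mz [-0.11   0.021 -0.025] op 0.0252 ff 45.0 t 21.1667
eef_rot: [0.0, 0.671, 0.741, 0.0]
ft_force: [-0.5, 1.2, 2.4]
opening: 0.0252
finger_force: 45.0
pos [ 0.5437 -0.1203  0.1381] yang 5.71 tilt [ 7.e-04 -3.e-04 -1.e+00] shift rows(20mm) [ 0.059 -0.027  0.305] turn90 z 0.0012 F [-0.52  1.24  2.39] Mz [-0.065  0.026 -0.01 ] op 0.0252 ff 45.0 t 21.8333
```

```bash
python3 -m creep '[0,0,0.1,0,0,0,0,0,0,0.1,0,0,0,0,0,0,0.08,0,0,0,0,0,0,0,0,0,0,0,0,0,0,0,0,0,0,0,0,0,0,0,0,0,0,0,0,0,0,0,0,0,0,0,0,0,0,0]' | tail -4
python3 - <<'E'
from h import *;from rig import *
F=[]
for i in range(6):
    capture("top"); F.append(state()["ft_force"][2])
print(np.round(F,2),np.mean(F)); go(state(),.543,-.1192,.1317,5.6)
E
```

```text
eef_rot: [0.0, 0.671, 0.741, 0.0]
ft_force: [-0.6, 1.4, 7.0]
opening: 0.0252
finger_force: 45.0
[7.21 6.55 7.04 7.31 7.25 6.66] 7.003830215778632
pos [ 0.5437 -0.1203  0.1328] yang 5.71 tilt [ 8.e-04 -4.e-04 -1.e+00] shift rows(20mm) [ 0.06  -0.027  0.055] turn90 z 0.0012 F [-1.6   0.2   6.66] Mz [0.001 0.306 0.021] op 0.025 ff 45.0 t 22.8
```

```bash
python3 -m creep '[0,0,0.06,0,0,0,0,0,0,0,0,0,0,0,0,0,0,0,0,0,0,0,0,0,0,0,0,0,0,0,0,0,0,0,0,0,0,0,0,0,0,0,0,0,0,0,0,0,0,0,0,0,0,0,0,0]' | tail -4
python3 - <<'E'
from h import *;from rig import *
F=[]
for i in range(8):
    c=capture("scene"); F.append(state()["ft_force"][2])
print(np.round(F,2),np.mean(F)); go(state(),.543,-.1192,.1317,5.6)
i=c["image"][110:210,160:320]
cv2.imwrite("pics/s6.png",cv2.resize(i,None,fx=5,fy=5,interpolation=cv2.INTER_CUBIC))
E
```

```text
eef_rot: [0.0, 0.671, 0.741, 0.0]
ft_force: [-0.6, 0.7, 7.2]
opening: 0.0251
finger_force: 45.0
[7.23 7.58 7.52 8.06 8.29 7.77 9.08 8.02] 7.942704638323336
pos [ 0.5436 -0.1204  0.1317] yang 5.71 tilt [ 9.e-04 -5.e-04 -1.e+00] shift rows(20mm) [ 0.061 -0.027  0.002] turn90 z 0.0013 F [-1.2   0.85  8.02] Mz [ 0.074  0.384 -0.03 ] op 0.0253 ff 45.0 t 23.8667
```

View pics/s6.png

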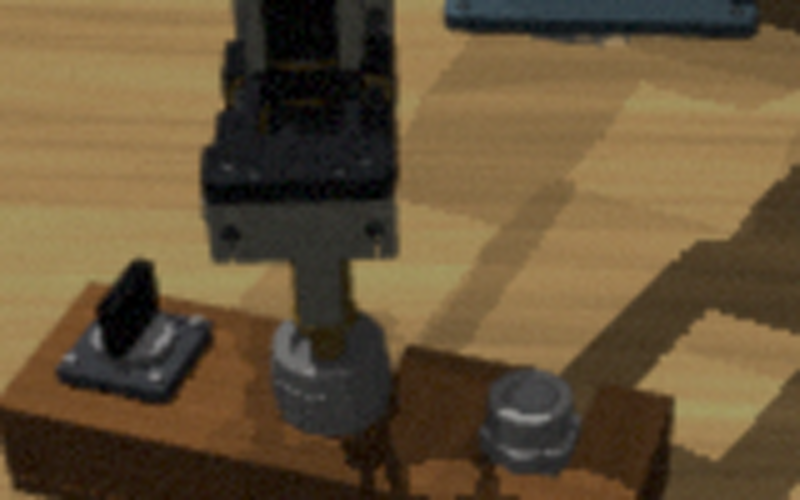

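The plug is upright with its nose in the bore at (325,345). The net push is about 10 N, and the TCP is 6.8 mm past contact, so the face is half way in. Handing in.

```bash
python3 -c "
from rig import *
print(hand_in())"
```

```text
the job is handed in; nothing more can be done
None
```

The job is handed in: I turned the knob to its stop and let it spring back, and the upright brass plug now holds the large socket's face about 7 mm in (roughly 10 N), though one mistyped close command cost an extra approach to the plug.

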